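Show the apprentice which part is glued next

TASK

Press the call button on the bench right down and let it go, to fetch the apprentice. Then show what is to be glued next: bring the fingertips two to five centimetres straight above the middle of the ukulele bridge that lies among the dark wooden parts on the cork mat and stay there for two seconds, then point in the same way at the middle of the tape-framed place on the ukulele body where it belongs, stay two seconds and finish still pointing there. Touch and move nothing but the button, and do not dip down over the other three wooden parts on the mat.

Things in the scene. Friction and masses are not known exactly. Their poses are not given: they have to be found in the camera images.
- call (a joint): The call button's plunger: 0 m = up (rest), 0.006 m = right down. A spring returns it; it takes about 5 N to hold it right down.
- call_top (a point): Centre of the top face of the call button's plunger (it moves with it): a round steel plunger 36 mm across on a low black housing, fixed to the bench near its middle line, pressed straight down.
- call_base: The call button's black housing, fixed to the bench; origin at the centre of its underside, z up.
- uke: Body of a ukulele without neck, lying on its back, loose on the bench: figure-eight outline 290 mm long, 200 mm wide at the large (lower) bout and 144 mm at the small (upper) bout, 65 mm thick, dark sides and lighter top with a round dark soundhole (54 mm). Origin at the middle of its length on the underside; x along its length towards the small bout, z up. It lies to the left or the right of the call button at any yaw.
- uke_seat (a point): Where the bridge belongs: middle of a bare rectangle 26 mm by 100 mm framed by four pale strips of paper masking tape 12 mm wide, flat on the ukulele's top (65 mm above the bench) in its large bout, 100 mm from the soundhole's centre; z up.
- mat: Cork mat 220 x 270 x 5 mm lying fixed on the bench on the other side of the call button; origin at the centre of its underside, z up. Four loose dark wooden parts lie on it, in any order: the bridge, the strip, the block and the head plate.
- bridge: The ukulele bridge, loose, dark wood: a bar 95 mm long (y) and 24 mm wide (x), with wings 5 mm high at its ends, a middle 60 mm raised to 9.5 mm, and a thin white saddle strip along the middle part. Origin at the centre of its underside.
- bridge_top (a point): Centre of the top of the bridge, 9.5 mm above its underside; z up.
- strip: Plain dark wood stick 105 (y) x 12 (x) x 8 mm high, loose on the mat; origin at the centre of its underside.
- block: Dark wood tail block 50 (y) x 36 (x) x 28 mm high, loose on the mat; origin at the centre of its underside.
- headplate: Flat dark wood head plate 85 (y) x 50 (x) x 4 mm with four pale peg marks, loose on the mat; origin at the centre of its underside.
- tin: Round aluminium wax tin, 66 mm across, 27 mm high, loose on the bench near its middle line, nearer or farther than the call button; origin at the centre of its underside. Beyond all these, at the far side of the bench (x above 0.75 m), stand a glue bottle 150 mm tall, a block plane and a bar clamp; tools and stock (up to 150 mm tall) line the sides (|y| above 0.55 m).
Mind the look-alikes: they are no part of the job. Leave any turquoise look-alike of the call_base alone. What is shaped like the bridge but blue is not meant.

How it is judged:
On the way, in this order (a step that is already met when the one before it is completed fails the run):
1. the call button is pressed right down with the fingers (value of joint call above 0.0045 m and contact force between the fingers and call_base above 0.5 N), for 0.05 s.
2. the button let go, the fingers point for 1.5 s at the bridge: the grasp point within 22 mm of straight above its middle and 20 to 95 mm above its top (horizontal distance between the grasp point and bridge_top below 0.022 m and z of the grasp point in the frame of bridge_top between 0.02 and 0.095 m and value of joint call below 0.0015 m), for 1.5 s.
3. the fingers point for 1.5 s at the framed place on the ukulele, in the same way (horizontal distance between the grasp point and uke_seat below 0.022 m and z of the grasp point in the frame of uke_seat between 0.02 and 0.095 m and value of joint call below 0.0015 m), for 1.5 s.
At the end, for the whole second after the job is handed in: The grasp point is still within 22 mm of straight above the middle of the tape-framed place and 20 to 95 mm above it; the call button is up; ukulele, wooden parts and wax tin are within 5 mm of where they began, the ukulele and the bridge at rest (all of step 3 and distance of each of uke, bridge, strip, block, headplate, tin from where it was at the start of the episode below 0.005 m and linear speed of each of uke, bridge below 0.02 m/s); the robot touches nothing.
It fails at once if a loose thing is touched by the robot (contact force between any of the fingers, the arm and uke above 0.3 N or contact force between any of the fingers, the arm and bridge above 0.3 N or contact force between any of the fingers, the arm and strip above 0.3 N or contact force between any of the fingers, the arm and block above 0.3 N or contact force between any of the fingers, the arm and headplate above 0.3 N or contact force between any of the fingers, the arm and tin above 0.3 N or contact force between any of the fingers, the arm and mat above 0.3 N).
It fails at once if the fingers or the arm touch anything away from the call button (grasp point over 50 mm from above it) (horizontal distance between the grasp point and call_top above 0.05 m and contact force between any of the fingers, the arm and anything else above 0.3 N).
It fails at once if a loose thing is moved more than 5 mm, or lifted (distance of any of uke, bridge, strip, block, headplate, tin from where it was at the start of the episode above 0.005 m).
It fails at once if the fingers dip over one of the other three wooden parts (grasp point within 25 mm of above its middle and lower than 85 mm above the bench) ((horizontal distance between the grasp point and strip below 0.025 m and height (world z) of the grasp point below 0.085 m) or (horizontal distance between the grasp point and block below 0.025 m and height (world z) of the grasp point below 0.085 m) or (horizontal distance between the grasp point and headplate below 0.025 m and height (world z) of the grasp point below 0.085 m)).
It also fails if it takes over 54 s, if anything falls off the work surface, if the arm or the gripper's body presses on something with over 40 N, if the wrist force passes 120 N, or if a joint passes its speed limit or range.

ROBOT

A 7-joint arm with a two-finger parallel gripper is mounted at the origin on the work surface. World frame = base frame: x ahead of the robot, y to its left, z up, the work surface at z = 0. Lengths are in m, angles in rad, forces in N, time in s.
With the tool pointing down it reaches from about 0.425 to 1.025 m from the base axis. Payload 9.4 kg.
Tool frame: the origin (TCP) lies on the centre line of the jaws, within the pads' length; the fingertips stand 22 mm ahead of it and the grasp point (between the pads) lies 3 mm ahead of it; z points along the fingers, y is the line along which they close (so a half turn about z gives the same grasp; the last joint's range is limited). The gripper opens to 85 mm and grips with 20 to 120 N. Pads are 22 mm wide; open, the fingers measure 114 mm over their backs; the gripper's body (76 mm by 85 mm) begins 54 mm behind the grasp point. The pads swing forward as they close: fully open they stand 13 mm farther back than shut.
Start: joints at [1.04, 0.599, -0.003, 1.599, 0.002, 0.943, -0.08], TCP at [0.318, -0.652, 0.253] pointing down, gripper open.
Joint ranges: [-2.57, 2.57], [-0.35, 1.97], [-1.29, 1.29], [0.11, 2.56], [-1.05, 4.19], [0.11, 1.86], [-2.63, 2.63]. Speed limits (rad/s): [2.22, 2.22, 3.01, 3.01, 3.14, 3.14, 3.14].

INTERFACE

Orientations are given as a rotation vector (axis times angle).
In Python, from plant import readout, cams, ticket gives the robot as it stands.
- The arm moves only by the tool apply_moves, never from a script. Its argument "motion" is a list of rows, each a list of 3 entries, a list of its own where there are three numbers: the finger opening in mm, from 0 to 85.4, then the shift along the tool's x, y, z in mm, then the turn about the tool's z in degrees. In form: [[fingers, [x, y, z], spin], ...]. A call has 1 to 20 rows; each row is the pose to reach, as a shift and turn from the pose commanded when the call began, along the tool's axes at that moment; what a row does not reach only later rows make up. A row lasts 1/8 s, in which the tool goes at most 62.5 mm and 10.7 degrees, less where a joint would pass 70% of its speed; a pose out of reach is approached as far as the arm can. A call with a gripper value outside its range is refused whole. The fingers move at their own pace and stop on an object; "grip_force" is the grip in N (left out, the last holds). Time passes only in rows, so rows that repeat a pose let the fingers close. It gives the time, the measured TCP pose, the force, the opening and the grip force at its end, in the units of the state.
- readout.observe(): the state, without advancing time (a new reading comes with each control period).
- cams.get_image(name): name is "side" or "top"; returns a dict with "color" (400x640x3 uint8, red, green, blue), "fx", "fy", "cx", "cy" (pixels), "rvec" (rotation vector, rad) and "tvec" (3), from world to camera coordinates, as OpenCV has them. Camera axes: x right, y down, z forward; pixel columns grow to the right and rows downward; lengths in m; the calibration is good to about 2 mm. A picture is of the moment at which its call begins. There is no depth.
- ticket.job_done(): hands the job in; it is judged then, once.
The state is a dict: "clock": time; "joints": joint angles; "dq": joint speeds; "joint_torque": joint torques, N m; "tcp_pos": TCP position; "tcp_rot": TCP orientation; "contact_force": force on the tool from outside, world axes, zero at the start; "wrist_torque": the same for the moment, N m; "grip_width": finger opening in m; "grip_force": force on a finger pad.
Only numpy, scipy, OpenCV 4.12 (cv2) and the standard library are available. Lean on these libraries where they do the work, as an engineer would, in place of code of your own. Each camera call takes 0.05 s, during which the arm holds its last target. There are 200 camera calls.

## Working session

There is one attempt and no reset: what is moved stays moved. The work goes in short steps, Python scripts to look and compute and a tool call to move; the robot and the scene stay as the last step left them, time stands still between calls to the robot, and variables do not carry over. Pictures are saved under pics/ and viewed, at most 10 in all, crops included, and the job is handed in when it is done.

Besides the shell and the picture viewer there is one more tool, called as name([rows], argument=value, ...), one row to a line, values as JSON. apply_moves: Moves the arm, as the interface text tells. Its arguments: {"type":"object","properties":{"motion":{"type":"array","items":{"type":"array"}},"grip_force":{"type":"number"}},"required":["motion"]}

```bash
mkdir -p pics
cat > h.py <<'E'
import numpy as np, cv2, json
from plant import readout, cams, ticket
def grab(n,f):
    d=cams.get_image(n); cv2.imwrite(f'pics/{f}.png',d['color'][:,:,::-1])
    c={k:np.array(d[k]).tolist() for k in('fx','fy','cx','cy','rvec','tvec')}
    json.dump(c,open(f'cal_{n}.json','w'))
def w(n,u,v,z):
    c=json.load(open(f'cal_{n}.json')); R=cv2.Rodrigues(np.array(c['rvec']))[0]; t=np.array(c['tvec']).ravel()
    r=R.T@np.array([(u-c['cx'])/c['fx'],(v-c['cy'])/c['fy'],1]); o=-R.T@t
    return (o+r*(z-o[2])/r[2]).round(4)
def crop(f,x0,y0,x1,y1,s,g):
    i=cv2.imread(f'pics/{f}.png')[y0:y1,x0:x1]; cv2.imwrite(f'pics/{g}.png',cv2.resize(i,None,fx=s,fy=s,interpolation=cv2.INTER_CUBIC))
E
python3 -c "
from h import *
grab('top','t0');grab('side','s0')
s=readout.observe();print(s['clock'],s['tcp_pos'],s['tcp_rot'],s['joints'])
print(w('top',320,200,0),w('top',0,0,0),w('top',640,400,0))"
```

```text
0.1 [ 0.31767941 -0.65125986  0.25249999] [-3.05972440e+00 -7.06549359e-01  6.18341347e-04] [ 1.04028178  0.6000523  -0.0025614   1.60004384  0.00174943  0.94290442
 -0.07977557]
[ 0.5614 -0.0214  0.    ] [1.0396 0.753  0.    ] [ 0.1401 -0.7035  0.    ]
```

View pics/t0.png

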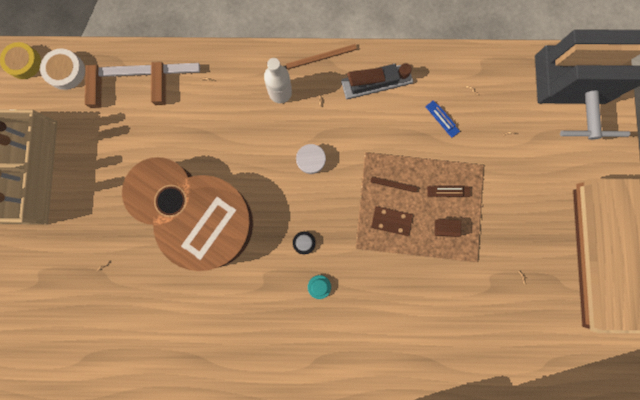

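View pics/s0.png

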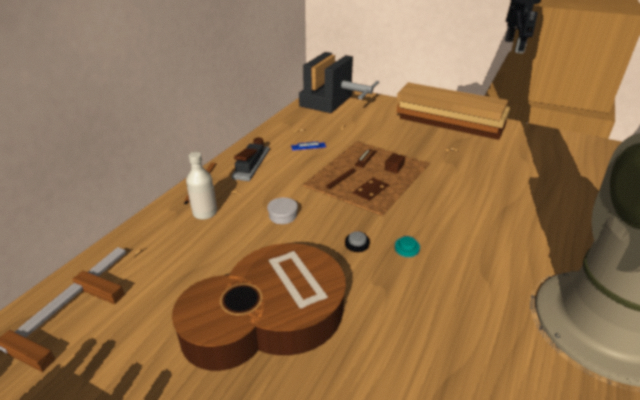

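The top view shows the ukulele on the left with its framed place near (209,228). The black call button is at (304,243), and the turquoise look-alike at (320,287) is not meant. The tin is at (311,158). On the mat are the strip (395,184), the head plate (392,221), the block (449,227) and a dark part with a white saddle (449,190), which is the bridge. The blue one at (443,119) is the wrong one. I'll confirm this in one enlarged crop.

```bash
python3 -c "
from h import *
crop('t0',355,150,490,262,5.9,'c1');crop('t0',180,190,330,302,5.3,'c2')"
```

```text
(no output)
```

View pics/c1.png

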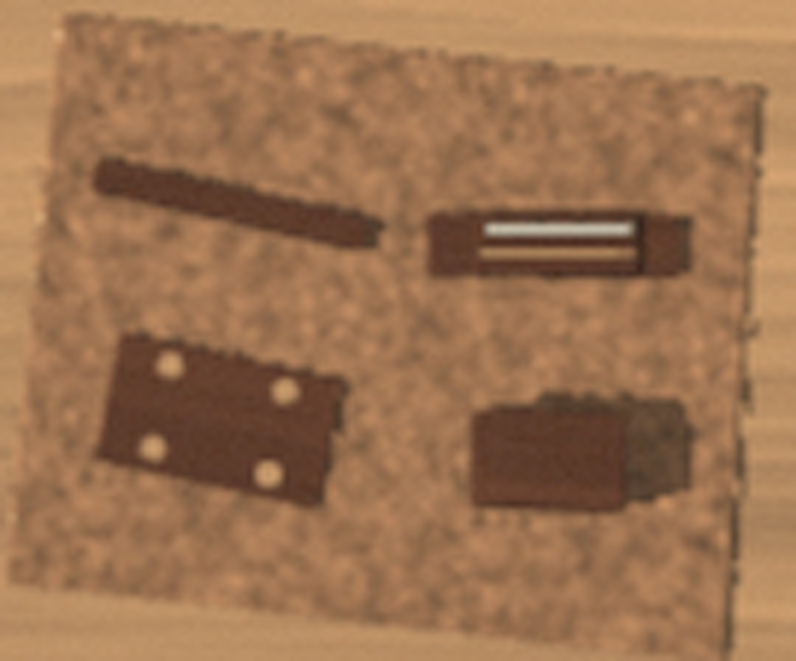

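View pics/c2.png

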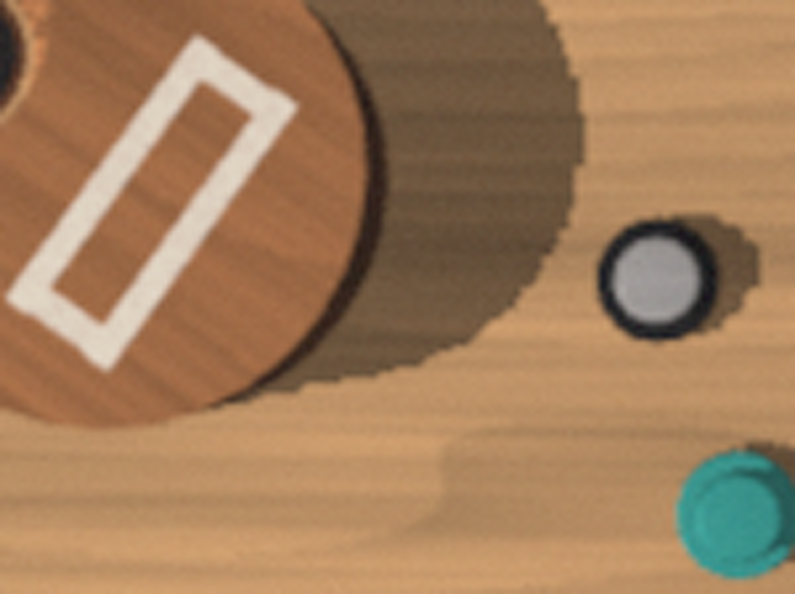

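```bash
cat > m.py <<'E'
from h import *
P={'bridge':w('top',449.9,191.5,.0145),'seat':w('top',208.9,228.1,.065),'button':w('top',304,242.8,.025),'strip':w('top',395.3,184.2,.012),'head':w('top',392.6,221.2,.009),'block':w('top',448.2,227.5,.03),'tin':w('top',311,158,.027)}
E
python3 -c "
from m import *
for k in P: print(k,P[k])
for z in (0,.01,.02,.03,.04): print(z,w('top',304,242.8,z),w('side',358,238.5,z))
print('side chk bridge',w('side',365,157,.0145),'seat',w('side',298,278.5,.065))
s=readout.observe();R=cv2.Rodrigues(np.array(s['tcp_rot']))[0];print(R.round(4))
for k in P: print(k,(1000*R.T@(P[k]-s['tcp_pos'])).round(1))
crop('s0',325,215,440,270,6.9,'c3')"
```

```text
bridge [ 0.5812 -0.3098  0.0145]
seat [0.4925 0.2095 0.065 ]
button [0.4646 0.0127 0.025 ]
strip [ 0.597  -0.1893  0.012 ]
head [ 0.5144 -0.1826  0.009 ]
block [ 0.5003 -0.2986  0.03  ]
tin [ 6.517e-01 -5.000e-04  2.700e-02]
0 [0.465  0.0135 0.    ] [ 0.4691 -0.0045  0.    ]
0.01 [0.4649 0.0132 0.01  ] [0.4648 0.0066 0.01  ]
0.02 [0.4647 0.0129 0.02  ] [0.4605 0.0177 0.02  ]
0.03 [0.4645 0.0126 0.03  ] [0.4562 0.0288 0.03  ]
0.04 [0.4644 0.0123 0.04  ] [0.4518 0.0399 0.04  ]
side chk bridge [ 0.58   -0.2997  0.0145] seat [0.4886 0.2111 0.065 ]
[[ 8.988e-01  4.385e-01 -7.000e-04]
 [ 4.385e-01 -8.988e-01  1.200e-03]
 [-1.000e-04 -1.400e-03 -1.000e+00]]
bridge [ 386.6 -191.   238.2]
seat [ 534.5 -696.7  188.4]
button [ 423.2 -532.   228.2]
strip [ 453.6 -292.4  240.9]
head [ 382.3 -334.6  243.9]
block [ 318.8 -236.6  222.8]
tin [ 585.6 -438.1  226.1]
```

View pics/c3.png

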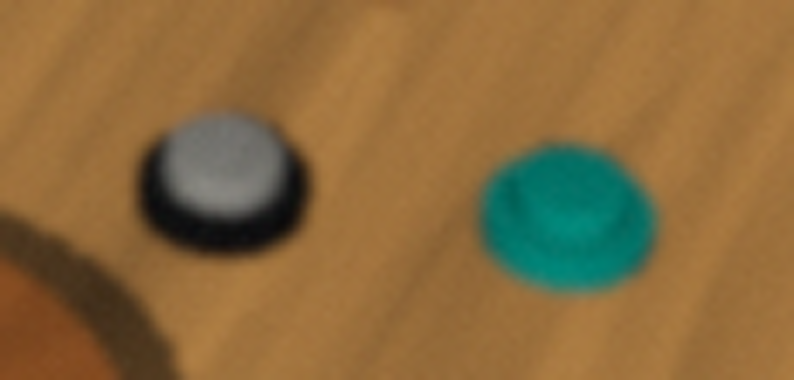

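The crop confirms the steel plunger on a black housing at side pixel (358,238). The turquoise one at (407,246) is the look-alike. I'll close the fingers and travel high to above the call button.

apply_moves([
  [0,[423,-532,0],0],
  [0,[423,-532,0],0],
  [0,[423,-532,0],0],
  [0,[423,-532,0],0],
  [0,[423,-532,0],0],
  [0,[423,-532,0],0],
  [0,[423,-532,0],0],
  [0,[423,-532,0],0],
  [0,[423,-532,0],0],
  [0,[423,-532,0],0],
  [0,[423,-532,0],0],
  [0,[423,-532,0],0],
  [0,[423,-532,0],0],
  [0,[423,-532,0],0],
  [0,[423,-532,90],0],
  [0,[423,-532,160],0],
  [0,[423,-532,160],0],
  [0,[423,-532,160],0],
  [0,[423,-532,160],0],
])

```text
clock: 2.48
tcp_pos: [0.4651, 0.0112, 0.0942]
tcp_rot: [3.061, 0.704, 0.001]
contact_force: [-0.4, -0.0, 0.1]
grip_width: 0.0001
grip_force: 0.0
```

apply_moves([
  [0,[0,0,30],0],
  [0,[0,0,40],0],
  [0,[0,0,43],0],
  [0,[0,0,45],0],
  [0,[0,0,47],0],
  [0,[0,0,48],0],
  [0,[0,0,48],0],
])

```text
clock: 3.35
tcp_pos: [0.4648, 0.012, 0.0454]
tcp_rot: [3.061, 0.707, 0.0]
contact_force: [0.1, -0.3, -0.2]
grip_width: 0.0001
grip_force: 0.0
```

```bash
python3 -c "
from h import *
grab('side','s1');crop('s1',300,180,420,270,6.6,'c4')"
```

```text
(no output)
```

View pics/c4.png

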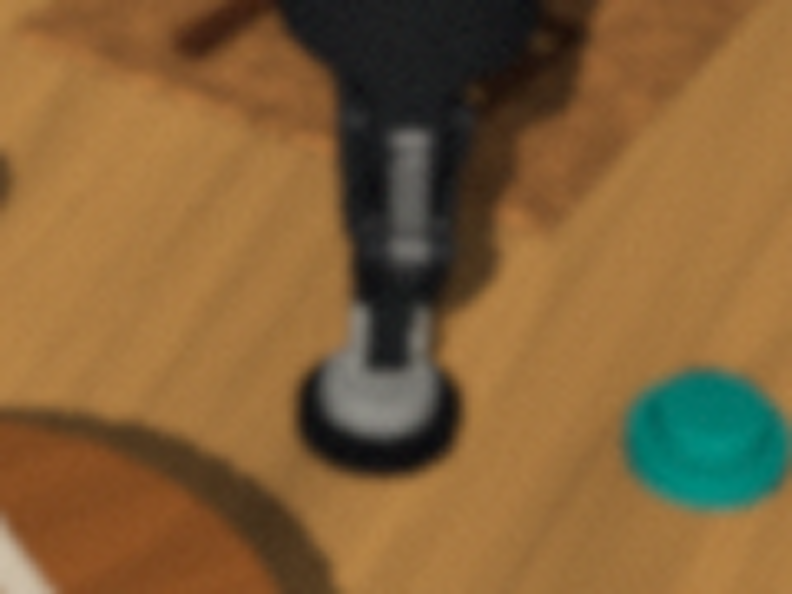

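The fingertips (crop 385,365) are centred just above the plunger (380,390) and not touching yet. I'll press in small steps.

apply_moves([
  [0,[0,0,2],0],
  [0,[0,0,4],0],
  [0,[0,0,6],0],
  [0,[0,0,6],0],
])

```text
clock: 3.9
tcp_pos: [0.4648, 0.012, 0.0392]
tcp_rot: [3.061, 0.707, -0.0]
contact_force: [0.3, 0.9, 4.9]
grip_width: 0.0001
grip_force: 2.1
```

apply_moves([
  [0,[0,0,1],0],
  [0,[0,0,2],0],
  [0,[0,0,2],0],
])

```text
clock: 4.28
tcp_pos: [0.4648, 0.012, 0.0379]
tcp_rot: [3.061, 0.707, 0.001]
contact_force: [-1.7, 0.4, 16.4]
grip_width: -0.0001
grip_force: 8.0
```

It is bottomed out at 16 N. Next I'll release it, rise, and travel to above the bridge.

apply_moves([
  [0,[0,0,-60],0],
  [0,[0,0,-120],0],
  [0,[0,0,-160],0],
  [0,[0,0,-160],0],
  [0,[-36,340,-160],0],
  [0,[-36,340,-160],0],
  [0,[-36,340,-160],0],
  [0,[-36,340,-160],0],
  [0,[-36,340,-160],0],
  [0,[-36,340,-160],0],
  [0,[-36,340,-160],0],
  [0,[-36,340,-160],0],
  [0,[-36,340,-160],0],
  [0,[-36,340,-110],0],
  [0,[-36,340,-70],0],
  [0,[-36,340,-45],0],
  [0,[-36,340,-35],0],
  [0,[-36,340,-35],0],
])

```text
clock: 6.52
tcp_pos: [0.5815, -0.3087, 0.0723]
tcp_rot: [-3.06, -0.708, 0.001]
contact_force: [-0.3, 0.1, 0.3]
grip_width: 0.0003
grip_force: 0.0
```

```bash
python3 -c "
from h import *
grab('top','t1');grab('side','s2');crop('s2',310,120,450,220,5.7,'c5')"
```

```text
(no output)
```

View pics/c5.png

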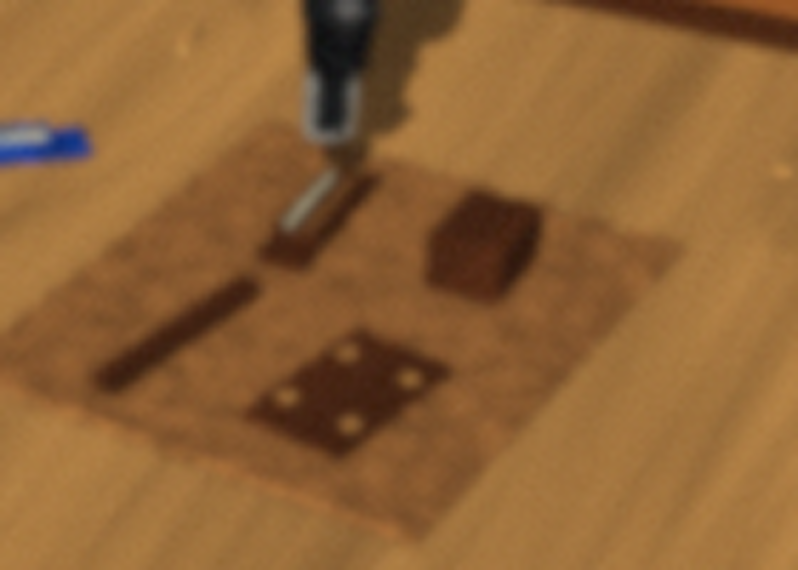

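```bash
python3 -c "
from h import *
c=json.load(open('cal_side.json'));K=np.array([[c['fx'],0,c['cx']],[0,c['fy'],c['cy']],[0,0,1]])
p=cv2.projectPoints(np.array([[.5812,-.3098,.0145],[.5815,-.3087,.0503]]),np.array(c['rvec']),np.array(c['tvec']),K,None)[0][:,0]
print(p,(p-[310,120])*5.7)"
```

```text
[[366.10458081 155.18377019]
 [366.68277846 143.32925291]] [[319.79611062 200.54749007]
 [323.09183725 132.9767416 ]]
```

The bridge middle is at about crop (322,208) and the tips (330,138) are straight above it, matching the projection. I'll hold here for over two seconds.

apply_moves([
  [0,[0,0,0],0],
  [0,[0,0,0],0],
  [0,[0,0,0],0],
  [0,[0,0,0],0],
  [0,[0,0,0],0],
  [0,[0,0,0],0],
  [0,[0,0,0],0],
  [0,[0,0,0],0],
  [0,[0,0,0],0],
  [0,[0,0,0],0],
  [0,[0,0,0],0],
  [0,[0,0,0],0],
  [0,[0,0,0],0],
  [0,[0,0,0],0],
  [0,[0,0,0],0],
  [0,[0,0,0],0],
  [0,[0,0,0],0],
  [0,[0,0,0],0],
])

```text
clock: 8.88
tcp_pos: [0.5815, -0.3094, 0.0723]
tcp_rot: [3.061, 0.707, -0.0]
contact_force: [0.1, 0.8, -1.2]
grip_width: -0.0002
grip_force: 0.0
```

apply_moves([
  [0,[0,0,-60],0],
  [0,[0,0,-120],0],
  [0,[0,0,-160],0],
  [0,[0,0,-160],0],
  [0,[148,-505,-160],0],
  [0,[148,-505,-160],0],
  [0,[148,-505,-160],0],
  [0,[148,-505,-160],0],
  [0,[148,-505,-160],0],
  [0,[148,-505,-160],0],
  [0,[148,-505,-160],0],
  [0,[148,-505,-160],0],
  [0,[148,-505,-160],0],
  [0,[148,-505,-160],0],
  [0,[148,-505,-160],0],
  [0,[148,-505,-160],0],
  [0,[148,-505,-110],0],
  [0,[148,-505,-70],0],
  [0,[148,-505,-50],0],
  [0,[148,-505,-50],0],
])

```text
clock: 11.38
tcp_pos: [0.4927, 0.208, 0.121]
tcp_rot: [3.061, 0.704, -0.005]
contact_force: [-1.0, 0.1, -0.0]
grip_width: 0.0003
grip_force: 0.0
```

```bash
python3 -c "
from h import *
grab('side','s3');crop('s3',160,140,440,350,2.8,'c6')"
```

```text
(no output)
```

View pics/c6.png

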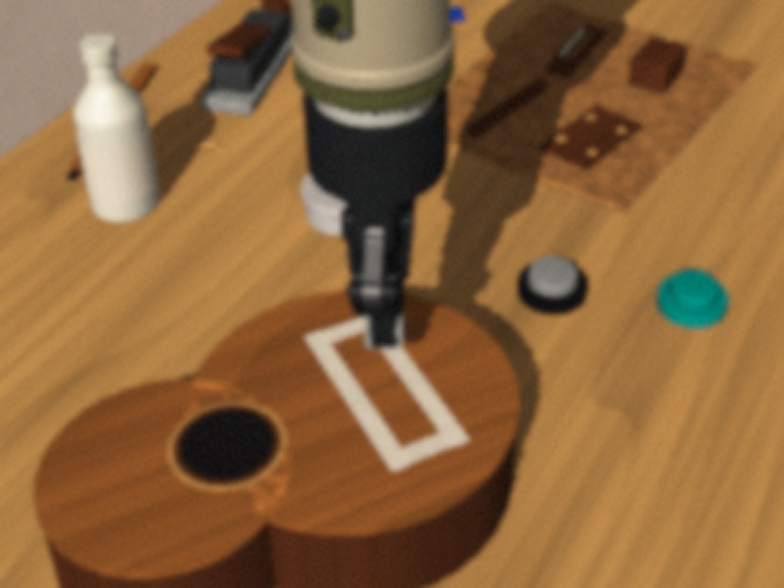

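The tips (385,345) hover straight above the frame's middle (388,390) and the button is up. I'll hold here.

apply_moves([
  [0,[0,0,0],0],
  [0,[0,0,0],0],
  [0,[0,0,0],0],
  [0,[0,0,0],0],
  [0,[0,0,0],0],
  [0,[0,0,0],0],
  [0,[0,0,0],0],
  [0,[0,0,0],0],
  [0,[0,0,0],0],
  [0,[0,0,0],0],
  [0,[0,0,0],0],
  [0,[0,0,0],0],
  [0,[0,0,0],0],
  [0,[0,0,0],0],
  [0,[0,0,0],0],
  [0,[0,0,0],0],
  [0,[0,0,0],0],
  [0,[0,0,0],0],
])

```text
clock: 13.68
tcp_pos: [0.4931, 0.2094, 0.1222]
tcp_rot: [3.061, 0.707, -0.0]
contact_force: [0.1, 0.0, 0.4]
grip_width: -0.0
grip_force: 0.0
```

```bash
python3 -c "
from h import *
print(readout.observe()['tcp_pos'],ticket.job_done())"
```

```text
the job is handed in; nothing more can be done
[0.49308338 0.20936476 0.12224789] None
```

I pressed the call button right down and let it go, pointed at the bridge and then at the taped place for over two seconds each, and handed the job in still pointing there; it returned no verdict.

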